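# Latch the seasoning box

## Task

Shut the seasoning box so its ebony blanks do not dry out: slide the lid home until you feel it snug against the rubber seal, hook the latch's bail over the keeper on the lid, then push the lever over and fully down so that it locks and draws the lid tight. Be gentle - don't ram the lid, bend the bail or force the lever - and leave the tin, the stone and the handle blank where they are.

Things in the scene. Friction and masses are not known exactly. Their poses are not given: they have to be found in the camera images.
- box: Fixed wooden seasoning box, 310 x 150 mm, 90 mm high, on the bench. Origin: centre of its underside; x along its length, y across, z up. Its -x end is a fixed deck, 90 mm up, carrying the latch; the lid covers the rest, from 35 mm on the -x side of the centre to the +x end, its top also 90 mm up, between two rails.
- lid: Sliding lid, 182 x 122 x 12 mm, carrying keeper and push bar. Origin: centre of its underside; axes as the box's. It slides along the box's x only; -x shuts it. Drawn tight, its origin is at x = +64 mm in the box's frame; it starts 34 to 58 mm further out. It slides stiffly (2.5 N) and stays where left. Pushing the lid with more than 15 N in all is forcing it.
- lid_edge (a point): Middle of the top of the lid's -x edge. It meets the seal somewhere 5 to 18 mm before the lid's tight place: only feel tells where. The lid is snug once it presses the seal with 4 N or more (6.5 N of push, friction included).
- seal: Worn rubber sealing strip along the deck's edge, facing +x, 120 mm wide, 10 mm high. This pose is that of its fixed groove at the deck's edge, not of the rubber; the rubber's face stands out 13 to 26 mm from it and yields about 1 mm per 4 N. Drawn tight it pushes the lid back with 16 to 70 N.
- push_bar (a point): Middle of the top of the lid's wooden push bar: 14 mm thick (x), 60 mm wide (y), rising 24 mm above the lid's top.
- keeper (a point): Keeper on the lid: an upright steel hook 12 mm wide (y), lip to +x. This point: top of the lip, above the post's +x face, 21.5 mm above the lid. The post is 8 mm thick, from here to -x; the lip is 4.5 mm thick and overhangs 5 mm to +x. It stands on a steel foot 30 mm wide, top 8 mm above the lid, which runs on 34 mm to +x.
- lever: Latch lever: steel plate 18 mm wide, 5 mm thick, 62 mm long. Origin on its pivot (x = -75 mm, z = 104 mm in the box's frame), hinged about the box's y. It runs along its own -x axis, which points level to the box's -x when fully down on its firm stop. It starts raised, 2.2 to 2.32 rad from there, leaning over toward +x, and stays where left (2.5 N at its end).
- lever_end (a point): Middle of the lever's free end, 62 mm from the pivot. To shut the lever push the end over the top toward -x and down. With the bail hooked it needs up to about 16 N near the end; in the last 0.1 rad it goes over centre and then holds itself down. More than 30 N on the lever is forcing it.
- bail: Latch bail: flat steel frame 40 mm wide, 4 mm thick, 137 mm long, pinned across the lever 22 mm from the lever's pivot. Origin on that pin; it runs along its own +x axis. From the pin: two arms, a plate (56 to 76 mm), a window 22 mm wide (76 to 116 mm), the crossbar (119 mm), a plain thumb tab (to 137 mm). More than 20 N on it bends it.
- crossbar (a point): Middle of the bail's round crossbar, 6 mm thick, on its axis. Hooked, it lies on the +x side of the keeper's post and under the level of the lip (7 to 12 mm below the point keeper), the keeper standing in the bail's window.
- tab (a point): Middle of the upper face of the bail's thumb tab, 128 mm from the pin. The bail starts standing 1.0 to 1.35 rad above level, leaning to +x; friction holds it up until it is tipped to about 0.9 rad, then it falls on its own.
- wax_tin: Bystander: round dented aluminium beeswax tin, 71 mm across, 34 mm high, loose. Origin: centre of its underside.
- river_stone: Bystander: smooth grey river stone, 66 mm across, 30 mm high, loose. Origin: centre of its underside.
- handle_blank: Bystander: curved black ebony handle blank, about 150 x 45 x 24 mm, loose. Origin: on its underside at mid length.

How it is judged (in metres and radians):
On the way, in this order (a step that is already met when the one before it is completed fails the run):
1. the lid is slid home and presses the seal with at least 4 N, the bail still clear of the keeper (contact force between lid and seal above 4 N and z of crossbar in the frame of keeper above 0.003 m), for 0.05 s.
2. the bail is down with its crossbar hooked beyond and below the keeper's lip while the lever is still up (z of crossbar in the frame of keeper below -0.005 m and x of crossbar in the frame of keeper above 0.001 m and z of lever_end in the frame of box above 0.135 m), for 0.2 s.
3. the lever is fully down on its stop, the bail hooked, the lid drawn tight (z of crossbar in the frame of keeper below -0.005 m and x of crossbar in the frame of keeper above 0.001 m and x of lid in the frame of box between 0.061 and 0.068 m and contact force between lid and seal above 12 N and angle between the x axis of lever and the x axis of box, either way round below 0.05 rad and x of lever_end in the frame of box below -0.12 m), for 0.2 s.
At the end, for the whole second after the job is handed in: The lever is down within 0.05 rad of level, the crossbar is hooked beyond the keeper's post and at least 5 mm below the lip's top, and the lid is drawn tight (within 4 mm of its tight place, pressing the seal with more than 12 N), all at rest (all of step 3 and linear speed of lid below 0.01 m/s and angular speed of lever below 0.05 rad/s); the robot touches nothing.
It fails at once if the robot pushes the lid with more than 15 N (contact force between any of the fingers, the arm and lid above 15 N).
It fails at once if the robot loads the bail with more than 20 N (contact force between any of the fingers, the arm and bail above 20 N).
It fails at once if the robot loads the lever with more than 30 N (contact force between any of the fingers, the arm and lever above 30 N).
It fails at once if the tin, the stone or the handle blank is moved by more than 20 mm (distance of any of wax_tin, river_stone, handle_blank from where it was at the start of the episode above 0.02 m).
It also fails if it takes over 72 s, if anything falls off the work surface, if the arm or the gripper's body presses on something with over 40 N, if the wrist force passes 120 N, or if a joint passes its speed limit or range.

## Robot

A 6-joint arm with a two-finger parallel gripper is mounted at the origin on the work surface. World frame = base frame: x ahead of the robot, y to its left, z up, the work surface at z = 0. Lengths are in mm, angles in rad, forces in N, time in s.
With the tool pointing down it reaches from about 350 to 875 mm from the base axis. Payload 4.2 kg.
Tool frame: the origin (TCP) lies between the finger pads; the fingertips stand 11 mm ahead of it and the grasp point (between the pads) lies 8 mm behind it; z points along the fingers, y is the direction in which the jaws open and shut (so a half turn about z gives the same grasp; the last joint's range is limited). The gripper opens to 85 mm and grips with 20 to 120 N. Pads are 22 mm wide; open, the fingers measure 114 mm over their backs; the gripper's body (76 mm by 85 mm) begins 54 mm behind the grasp point. The pads swing forward as they close: fully open they stand 13 mm farther back than shut.
Start: joints at [-0.851, 0.385, 0.008, 0, -1.194, -0.259], TCP at [277.927, -559.782, 242.312] pointing down, gripper open.
Joint ranges: [-3.14, 3.14], [-1.21, 2.06], [-1.07, 1.41], [-3.16, 2.05], [-2.99, -0.16], [-3.1, 3.1]. Speed limits (rad/s): [2.79, 2.79, 3.14, 3.14, 3.14, 3.14].

## Interface

Orientations are given as a unit quaternion [x, y, z, w].
In Python, from bench import * gives the robot as it stands.
- The arm moves only by the tool servo_tool, never from a script. Its argument "rows" is a list of rows, each a list of 7 numbers: the opening, from 0 (shut) to 1 (fully open), then the shift along the tool's x, y, z in cm, then the turn, a rotation vector about the tool's x, y, z in degrees. A call has 1 to 12 rows; each row shifts and turns the commanded pose from where the row before left it, along the tool's axes as they then stand; what a row does not reach is not made up. A row lasts 1/10 s, in which the tool goes at most 50 mm and 8.59 degrees, less where a joint would pass 70% of its speed; a pose out of reach is approached as far as the arm can. A call is refused whole if a number of a shift passes 5 or a number of a turn 8.59, either way. A call with a gripper value outside its range is refused whole. The fingers move at their own pace and stop on an object; the grip force is fixed at half the most. Time passes only in rows, so rows that do not move let the fingers close. It gives the time, the measured TCP pose, the force and the opening at its end, in the units of the state.
- read_state(): the state, without advancing time (a new reading comes with each control period).
- get_image(name): name is "scene" or "top" or "wrist"; returns a dict with "image" (480x640x3 uint8, red, green, blue), "mtx" (3x3 intrinsics, pixels), "extrinsics" (4x4, takes a point from camera to world coordinates). Camera axes: x right, y up, looking along -z (the intrinsics and any distortion apply to the point x, -y, -z); pixel columns grow to the right and rows downward; lengths in mm; the calibration is good to about 2 mm. A picture is of the moment at which its call begins. There is no depth.
- job_done(): hands the job in, once; it reports no verdict.
The state is a dict: "clock": time; "joints": joint angles; "joint_vel": joint speeds; "joint_efforts": joint torques, N m; "position": TCP position; "ee_rot": TCP orientation; "contact_force": force on the tool from outside, world axes, zero at the start; "wrist_torque": the same for the moment, N m; "gripper_width": finger opening in mm.
Only numpy, scipy, OpenCV 4.12 (cv2) and the standard library are available. Lean on these libraries where they do the work, as an engineer would, in place of code of your own. Each camera call takes 0.05 s, during which the arm holds its last target. There are 200 camera calls.

## Working session

There is one attempt and no reset: what is moved stays moved. The work goes in short steps, Python scripts to look and compute and a tool call to move; the robot and the scene stay as the last step left them, time stands still between calls to the robot, and variables do not carry over. Pictures are saved under pics/ and viewed, about 8 in all and at most 12, crops included, and the job is handed in when it is done.

Besides the shell and the picture viewer there is one more tool, called after "Call:" as name(argument=value, ...) on one line, values as JSON. servo_tool: Moves the arm, as the interface text tells. Its arguments: {"type":"object","properties":{"rows":{"type":"array","items":{"type":"array","items":{"type":"number"}}}},"required":["rows"]}

```bash
ls; mkdir -p pics; python3 - <<'E'
from bench import *
import cv2
print(read_state())
for n in ("scene","top"):
    g=get_image(n); cv2.imwrite(f"pics/{n}0.png",g["image"][:,:,::-1]); print(n,g["mtx"],g["extrinsics"], [k for k in g])
E
```

```text
pics
{'clock': 0.0, 'joints': array([-8.51383036e-01,  3.85583996e-01,  6.62211312e-03, -5.04379761e-04,
       -1.19400640e+00, -2.58590352e-01]), 'joint_vel': array([ 2.39321766e-04, -1.52026966e-04,  2.87661768e-04,  3.52121237e-04,
        8.57918639e-05, -7.18464238e-04]), 'joint_efforts': array([-9.87786893e-05, -3.92291987e+01,  1.88403761e+01,  4.18612272e+00,
       -4.57141141e-03, -3.25740928e-06]), 'position': array([ 277.69147281, -559.29373326,  241.20274721]), 'ee_rot': array([-2.28287411e-01,  9.73593151e-01,  1.06881131e-03, -3.03205757e-04]), 'contact_force': array([ 0.65280306,  0.56510065, -0.07344959]), 'wrist_torque': array([-0.00676196, -0.05133743,  0.02918694]), 'gripper_width': 85.58853359495257}
scene [[437.84269496   0.         319.55138947]
 [  0.         437.84269496 236.74437169]
 [  0.           0.           1.        ]] [[-5.10012566e-01 -6.65106574e-01  5.45454331e-01  1.00102227e+03]
 [ 8.60041658e-01 -3.83476452e-01  3.36562263e-01  1.21239345e+02]
 [-1.46808822e-02  6.40764431e-01  7.67597171e-01  6.67747192e+02]
 [ 0.00000000e+00  0.00000000e+00  0.00000000e+00  1.00000000e+00]] ['image', 'mtx', 'extrinsics']
top [[546.31199271   0.         324.68128692]
 [  0.         546.31199271 239.9067272 ]
 [  0.           0.           1.        ]] [[ 5.68325854e-03  9.84507066e-01 -1.75252784e-01  4.23198209e+02]
 [-9.99977296e-01  6.22979120e-03  2.56854094e-03 -1.25462226e+02]
 [ 3.62053495e-03  1.75234207e-01  9.84520119e-01  1.04548180e+03]
 [ 0.00000000e+00  0.00000000e+00  0.00000000e+00  1.00000000e+00]] ['image', 'mtx', 'extrinsics']
```

View pics/scene0.png

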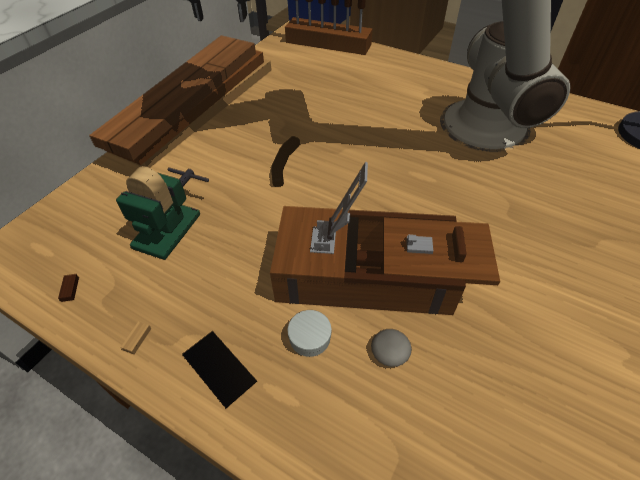

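View pics/top0.png

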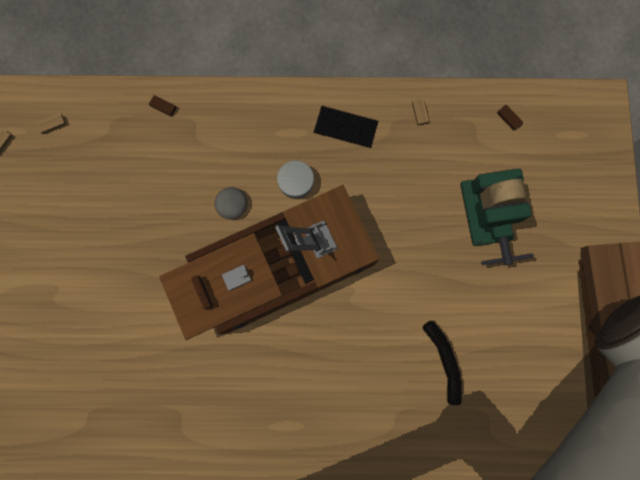

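The scene view shows the box, with the latch deck at (310,245) and the push bar at (459,243), the tin at (310,332), the stone at (390,347) and the blank at (285,160). In the top view the deck is at (330,235), the keeper at (237,278) and the push bar at (203,293). Next I'll zoom in for precise corners.

```bash
python3 - <<'E'
import cv2,numpy as np
a=cv2.imread("pics/top0.png")[170:350,150:390]; b=cv2.imread("pics/scene0.png")[150:325,260:510]
cv2.imwrite("pics/topc.png",cv2.resize(a,None,fx=3.33,fy=3.33,interpolation=cv2.INTER_CUBIC))
cv2.imwrite("pics/scenec.png",cv2.resize(b,None,fx=3.2,fy=3.2,interpolation=cv2.INTER_CUBIC))
E
```

```text
(no output)
```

View pics/topc.png

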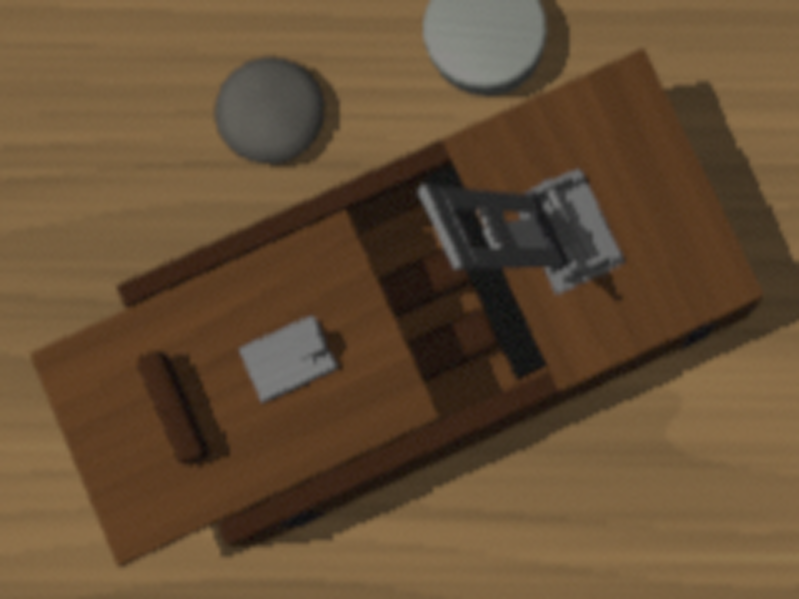

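View pics/scenec.png

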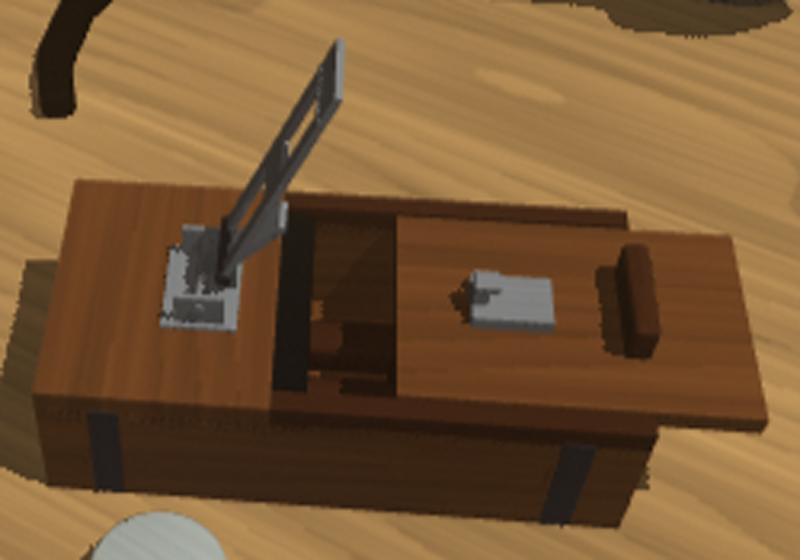

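Crop readings: the deck's far corners are at (762,297) and (644,50) in the top crop, and (78,180) and (35,395) in the scene crop. The bail tip is at (420,187)–(460,268) in the top crop and (338,40)–(341,100) in the scene crop. Next I'll triangulate these points and fit the box pose.

```bash
cat > h.py <<'E'
import numpy as np
from scipy.optimize import least_squares
K={'s':(437.84269496,319.55138947,236.74437169),'t':(546.31199271,324.68128692,239.9067272)}
X={'s':np.array([[-5.10012566e-01,-6.65106574e-01,5.45454331e-01,1.00102227e+03],[8.60041658e-01,-3.83476452e-01,3.36562263e-01,1.21239345e+02],[-1.46808822e-02,6.40764431e-01,7.67597171e-01,6.67747192e+02]]),
't':np.array([[5.68325854e-03,9.84507066e-01,-1.75252784e-01,4.23198209e+02],[-9.99977296e-01,6.22979120e-03,2.56854094e-03,-1.25462226e+02],[3.62053495e-03,1.75234207e-01,9.84520119e-01,1.04548180e+03]])}
def proj(c,P):
    f,cx,cy=K[c]; q=X[c][:,:3].T@(np.asarray(P,float)-X[c][:,3]); return np.array([cx+f*q[0]/-q[2],cy-f*q[1]/-q[2]])
def tri(s,t):
    r=least_squares(lambda P:np.r_[proj('s',P)-s,proj('t',P)-t],[430,0,90]); return r.x,np.abs(r.fun).max()
# BOX pose
def b2w(B,p): c,s=np.cos(B[2]),np.sin(B[2]); return np.array([B[0]+c*p[0]-s*p[1],B[1]+s*p[0]+c*p[1],p[2]])
E
cat > fit.py <<'E'
from h import *
S=lambda u,v:np.array([260+u/3.2,150+v/3.2]); T=lambda u,v:np.array([150+u/3.33,170+v/3.33])
pts={'A':(S(78,180),T(762,297)),'B':(S(35,395),T(644,50)),'L1':(S(733,236),T(122,565)),'L2':(S(766,420),T(33,355)),'M1':(S(397,216),T(438,415)),'M2':(S(395,395),T(350,208)),'tip+':(S(338,40),T(460,268)),'tip-':(S(341,100),T(420,187)),
'foot+':(S(552,278),T(263,402)),'foot-':(S(553,328),T(240,350)),'bar+':(S(635,245),T(190,462)),'bar-':(S(648,352),T(150,354))}
R={k:tri(*v) for k,v in pts.items()}
for k,(p,e) in R.items(): print(k,p.round(1),round(e,2))
def res(q):
    B=q[:3];l=q[3];o=[]
    for k,p in dict(A=(-155,75,90),B=(-155,-75,90),L1=(l+91,61,90),L2=(l+91,-61,90),M1=(l-91,61,90),M2=(l-91,-61,90)).items():
        P=b2w(B,p); o+=[proj('s',P)-pts[k][0],proj('t',P)-pts[k][1]]
    return np.concatenate(o)
r=least_squares(res,[430,0,1.9,110]); print(r.x, np.abs(r.fun).max(), r.fun.round(1))
c,s=np.cos(r.x[2]),np.sin(r.x[2])
for k,(p,e) in R.items():
    d=p[:2]-r.x[:2]; print(k,'box',np.round([c*d[0]+s*d[1],-s*d[0]+c*d[1],p[2]],1))
E
python3 fit.py
```

```text
A [ 559.7 -224.4   89.7] 0.37
B [ 694.9 -161.4   88.4] 0.04
L1 [417.4 109.1  90.2] 0.46
L2 [526.4 160.2  88.8] 0.44
M1 [496.  -54.1  91.8] 0.46
M2 [605.8  -4.1  90.8] 0.01
tip+ [549.3 -74.9 249. ] 0.82
tip- [585.3 -55.9 250.2] 0.43
foot+ [501.5  36.9  98.4] 0.17
foot- [529.2  49.8  94.7] 0.64
bar+ [469.9  69.3 111.9] 0.96
bar- [525.8  96.4 101.3] 0.01
[561.04213275 -52.5896653    2.01228879 116.36842549] 1.4252061985663431 [ 0.2 -0.2  0.6 -0.1  0.2 -0.3 -0.3 -0.4 -0.6 -0.  -0.3  0.2  0.9  0.4
 -0.2 -0.9 -0.2  0.   1.4  0.5  0.4  0.2 -0.3  0.3]
A box [-154.7   74.6   89.7]
B box [-155.5  -74.5   88.4]
L1 box [207.5  60.8  90.2]
L2 box [207.2 -59.6  88.8]
M1 box [26.4 59.5 91.8]
M2 box [ 24.7 -61.2  90.8]
tip+ box [-15.1  20.2 249. ]
tip- box [-13.4 -20.5 250.2]
foot+ box [106.4  15.6  98.4]
foot- box [106.2 -15.   94.7]
bar+ box [149.2  30.3 111.9]
bar- box [149.8 -31.8 101.3]
```

Call:
servo_tool(rows=[[0, -3.2, 3.4, 0, 0, 0, 1.0], [0, -3.2, 3.4, 0, 0, 0, 0], [0, -3.2, 3.4, 0, 0, 0, 0], [0, -3.2, 3.4, 0, 0, 0, 0], [0, -3.2, 3.4, 0, 0, 0, 0], [0, -3.2, 3.4, 0, 0, 0, 0], [0, -3.2, 3.4, 0, 0, 0, 0], [0, -3.2, 3.4, 0, 0, 0, 0], [0, -3.2, 3.4, 0, 0, 0, 0], [0, -3.2, 3.4, 0, 0, 0, 0], [0, -3.2, 3.4, 0, 0, 0, 0], [0, -3.2, 3.4, 0, 0, 0, 0]])

```text
clock: 1.3
position: [448.9, -24.3, 242.3]
ee_rot: [-0.22, 0.975, 0.0, -0.0]
contact_force: [0.7, -1.1, -1.0]
gripper_width: -0.3
```

```bash
cat > go.py <<'E'
import sys
from bench import *
from h import *
from scipy.spatial.transform import Rotation as R
B=[561.04,-52.59,2.0123]
st=read_state(); Q=R.from_quat(st['ee_rot']); p=np.array(st['position']); c,s=np.cos(B[2]),np.sin(B[2])
d=p[:2]-B[:2]; M=np.array([[c,s,0],[-s,c,0],[0,0,1]])
print('t',round(st['clock'],2),'box pos',np.round([c*d[0]+s*d[1],-s*d[0]+c*d[1],p[2]],1),'F box',np.round(M@st['contact_force'],2),'w',round(st['gripper_width'],1))
print('tool axes in box\n',(M@Q.as_matrix()).round(3))
if len(sys.argv)>3:
    tgt=b2w(B,[float(a) for a in sys.argv[1:4]]); print('shift tool cm',(Q.inv().apply(tgt-p)/10).round(2))
E
python3 go.py 186 0 150
```

```text
t 1.3 box pos [ 73.5  89.3 242.3] F box [-1.29 -0.14 -1.05] w -0.3
tool axes in box
 [[-0.002  1.     0.   ]
 [ 1.     0.002  0.   ]
 [ 0.     0.    -1.   ]]
shift tool cm [-8.96 11.23  9.23]
```

Call:
servo_tool(rows=[[0, -3.0, 3.8, 0, 0, 0, 0], [0, -3.0, 3.9, 0, 0, 0, 0], [0, -3.0, 3.9, 0, 0, 0, 0], [0, 0, 0, 3.5, 0, 0, 0], [0, 0, 0, 3.5, 0, 0, 0], [0, 0, 0, 3.5, 0, 0, 0], [0, 0, 0, 2.5, 0, 0, 0], [0, 0, 0, 0, 0, 0, 0], [0, 0, 0, 0, 0, 0, 0], [0, 0, 0, 0, 0, 0, 0]])

```text
clock: 2.3
position: [481.7, 117.7, 113.9]
ee_rot: [-0.22, 0.975, 0.0, 0.002]
contact_force: [0.2, -0.6, 0.4]
gripper_width: -0.2
```

```bash
python3 go.py 175 0 108; python3 - <<'E'
from bench import *
import cv2
g=get_image("scene")["image"][120:330,240:520,::-1]
cv2.imwrite("pics/s1.png",cv2.resize(g,None,fx=2.8,fy=2.8))
E
```

```text
t 2.3 box pos [187.8  -1.  113.9] F box [-0.6   0.09  0.42] w -0.2
tool axes in box
 [[-0.002  1.     0.   ]
 [ 1.     0.002 -0.003]
 [-0.003  0.    -1.   ]]
shift tool cm [ 0.1  -1.28  0.59]
```

View pics/s1.png

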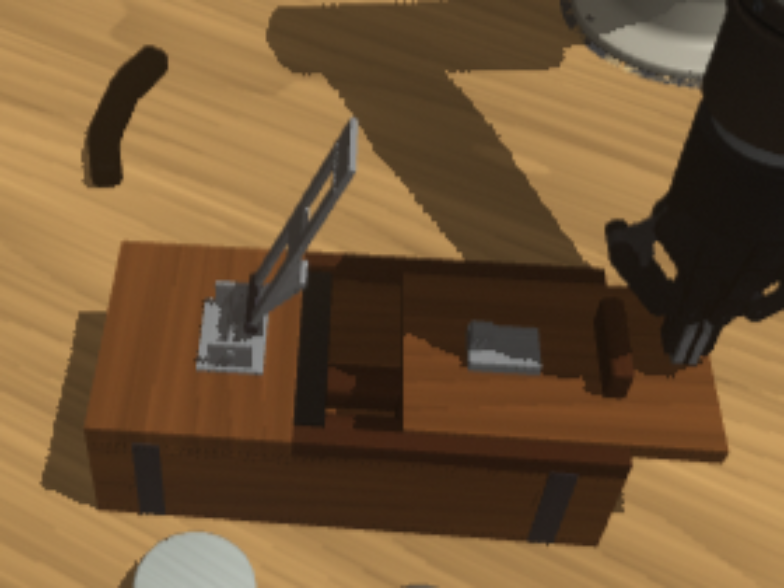

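The closed fingers at (690,340) stand on the +x side of the push bar at (615,345), clear of it. Now I'll go down 5 mm and advance gently.

Call:
servo_tool(rows=[[0, -0.1, 0, 0.5, 0, 0, 0], [0, 0, -0.3, 0, 0, 0, 0], [0, 0, -0.3, 0, 0, 0, 0], [0, 0, -0.2, 0, 0, 0, 0], [0, 0, -0.2, 0, 0, 0, 0], [0, 0, -0.1, 0, 0, 0, 0], [0, 0, -0.1, 0, 0, 0, 0], [0, 0, -0.1, 0, 0, 0, 0], [0, 0, -0.1, 0, 0, 0, 0], [0, 0, -0.1, 0, 0, 0, 0], [0, 0, -0.1, 0, 0, 0, 0], [0, 0, -0.1, 0, 0, 0, 0]])

```text
clock: 3.55
position: [488.8, 102.1, 107.3]
ee_rot: [-0.22, 0.976, -0.0, -0.0]
contact_force: [-0.3, 0.1, -0.1]
gripper_width: 0.0
```

```bash
python3 go.py
```

```text
t 3.55 box pos [170.8  -0.8 107.3] F box [ 0.22  0.25 -0.14] w 0.0
tool axes in box
 [[-0.002  1.    -0.   ]
 [ 1.     0.002  0.   ]
 [ 0.    -0.    -1.   ]]
```

Call:
servo_tool(rows=[[0, 0, -0.15, 0, 0, 0, 0], [0, 0, -0.15, 0, 0, 0, 0], [0, 0, -0.15, 0, 0, 0, 0], [0, 0, -0.15, 0, 0, 0, 0], [0, 0, -0.15, 0, 0, 0, 0], [0, 0, -0.15, 0, 0, 0, 0], [0, 0, -0.15, 0, 0, 0, 0], [0, 0, -0.15, 0, 0, 0, 0]])

```text
clock: 4.35
position: [493.9, 91.2, 107.3]
ee_rot: [-0.22, 0.976, 0.0, -0.0]
contact_force: [-1.9, 1.2, 0.5]
gripper_width: -0.1
```

```bash
python3 go.py
```

```text
t 4.35 box pos [158.7  -0.8 107.3] F box [1.85 1.23 0.47] w -0.1
tool axes in box
 [[-0.002  1.     0.   ]
 [ 1.     0.002  0.   ]
 [ 0.     0.    -1.   ]]
```

Call:
servo_tool(rows=[[0, 0, -0.15, 0, 0, 0, 0], [0, 0, -0.15, 0, 0, 0, 0], [0, 0, -0.15, 0, 0, 0, 0], [0, 0, -0.15, 0, 0, 0, 0], [0, 0, -0.15, 0, 0, 0, 0], [0, 0, -0.15, 0, 0, 0, 0], [0, 0, -0.15, 0, 0, 0, 0], [0, 0, -0.15, 0, 0, 0, 0], [0, 0, -0.15, 0, 0, 0, 0], [0, 0, -0.15, 0, 0, 0, 0]])

```text
clock: 5.35
position: [500.4, 77.7, 107.3]
ee_rot: [-0.22, 0.976, -0.0, -0.0]
contact_force: [-1.9, 2.9, 0.4]
gripper_width: -0.1
```

```bash
python3 go.py; python3 - <<'E'
from bench import *
import cv2
g=get_image("scene")["image"][150:325,260:510,::-1]
cv2.imwrite("pics/s2.png",cv2.resize(g,None,fx=3.2,fy=3.2,interpolation=cv2.INTER_CUBIC))
E
```

```text
t 5.35 box pos [143.7  -0.8 107.3] F box [3.39 0.47 0.42] w -0.1
tool axes in box
 [[-0.002  1.    -0.   ]
 [ 1.     0.002  0.   ]
 [ 0.    -0.    -1.   ]]
```

View pics/s2.png

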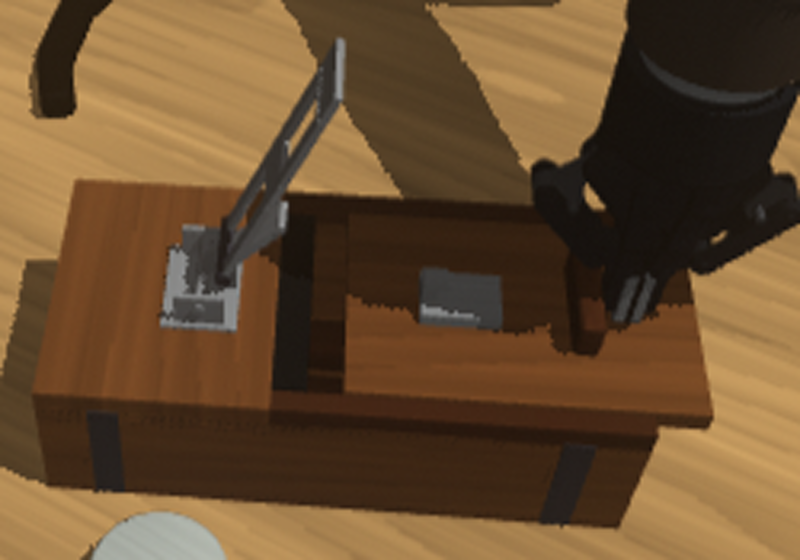

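The lid's -x edge has moved from column 395 to 345, so the lid is now at about x = 92 mm. That puts seal contact 10–23 mm further on, so I'll creep from here.

Call:
servo_tool(rows=[[0, 0, -0.1, 0, 0, 0, 0], [0, 0, -0.1, 0, 0, 0, 0], [0, 0, -0.1, 0, 0, 0, 0], [0, 0, -0.1, 0, 0, 0, 0], [0, 0, -0.1, 0, 0, 0, 0], [0, 0, -0.1, 0, 0, 0, 0], [0, 0, -0.1, 0, 0, 0, 0]])

```text
clock: 6.1
position: [503.3, 71.4, 107.3]
ee_rot: [-0.22, 0.976, -0.0, -0.0]
contact_force: [-1.1, 2.6, 0.4]
gripper_width: 0.3
```

Call:
servo_tool(rows=[[0, 0, -0.05, 0, 0, 0, 0], [0, 0, -0.05, 0, 0, 0, 0], [0, 0, -0.05, 0, 0, 0, 0], [0, 0, -0.05, 0, 0, 0, 0]])

```text
clock: 6.5
position: [504.1, 69.6, 107.3]
ee_rot: [-0.22, 0.976, -0.0, -0.0]
contact_force: [-1.6, 2.2, 1.1]
gripper_width: 0.3
```

Call:
servo_tool(rows=[[0, 0, -0.05, 0, 0, 0, 0], [0, 0, -0.05, 0, 0, 0, 0], [0, 0, -0.05, 0, 0, 0, 0]])

```text
clock: 6.8
position: [504.8, 68.3, 107.3]
ee_rot: [-0.22, 0.976, 0.0, -0.0]
contact_force: [-1.6, 2.6, 0.7]
gripper_width: -0.2
```

Call:
servo_tool(rows=[[0, 0, -0.05, 0, 0, 0, 0], [0, 0, -0.05, 0, 0, 0, 0]])

```text
clock: 7.0
position: [505.2, 67.4, 107.3]
ee_rot: [-0.22, 0.976, -0.0, -0.0]
contact_force: [-2.4, 1.4, 0.3]
gripper_width: 0.2
```

Call:
servo_tool(rows=[[0, 0, -0.05, 0, 0, 0, 0], [0, 0, -0.05, 0, 0, 0, 0]])

```text
clock: 7.2
position: [505.7, 66.4, 107.3]
ee_rot: [-0.22, 0.976, -0.0, -0.0]
contact_force: [-2.5, 2.0, 0.2]
gripper_width: 0.5
```

Call:
servo_tool(rows=[[0, 0, -0.05, 0, 0, 0, 0], [0, 0, -0.05, 0, 0, 0, 0]])

```text
clock: 7.4
position: [506.1, 65.5, 107.3]
ee_rot: [-0.22, 0.976, -0.0, -0.0]
contact_force: [-1.4, 1.1, 1.5]
gripper_width: -0.0
```

Call:
servo_tool(rows=[[0, 0, -0.05, 0, 0, 0, 0], [0, 0, -0.05, 0, 0, 0, 0]])

```text
clock: 7.6
position: [506.5, 64.6, 107.3]
ee_rot: [-0.22, 0.976, -0.0, -0.0]
contact_force: [-1.3, 2.3, 0.7]
gripper_width: 0.3
```

Call:
servo_tool(rows=[[0, 0, -0.05, 0, 0, 0, 0], [0, 0, -0.05, 0, 0, 0, 0]])

```text
clock: 7.8
position: [507.0, 63.8, 107.3]
ee_rot: [-0.22, 0.976, -0.0, -0.0]
contact_force: [-1.6, 2.1, 1.1]
gripper_width: 0.0
```

Call:
servo_tool(rows=[[0, 0, -0.05, 0, 0, 0, 0], [0, 0, -0.05, 0, 0, 0, 0]])

```text
clock: 8.0
position: [507.4, 62.8, 107.3]
ee_rot: [-0.22, 0.976, -0.0, -0.0]
contact_force: [-1.3, 0.3, 0.2]
gripper_width: -0.0
```

Call:
servo_tool(rows=[[0, 0, -0.05, 0, 0, 0, 0], [0, 0, -0.05, 0, 0, 0, 0]])

```text
clock: 8.2
position: [507.8, 62.0, 107.3]
ee_rot: [-0.22, 0.976, 0.0, -0.0]
contact_force: [-3.1, 1.2, 0.8]
gripper_width: 0.1
```

Call:
servo_tool(rows=[[0, 0, -0.05, 0, 0, 0, 0], [0, 0, -0.05, 0, 0, 0, 0]])

```text
clock: 8.4
position: [508.3, 61.1, 107.3]
ee_rot: [-0.22, 0.976, -0.0, -0.0]
contact_force: [-2.9, 2.2, -0.0]
gripper_width: 0.0
```

Call:
servo_tool(rows=[[0, 0, -0.05, 0, 0, 0, 0], [0, 0, -0.05, 0, 0, 0, 0]])

```text
clock: 8.6
position: [508.5, 60.4, 107.3]
ee_rot: [-0.22, 0.976, 0.0, -0.0]
contact_force: [-4.1, 3.6, 0.7]
gripper_width: 0.0
```

Call:
servo_tool(rows=[[0, 0, -0.05, 0, 0, 0, 0], [0, 0, -0.05, 0, 0, 0, 0]])

```text
clock: 8.8
position: [508.8, 59.8, 107.3]
ee_rot: [-0.22, 0.976, 0.0, -0.0]
contact_force: [-4.1, 6.4, 2.3]
gripper_width: -0.1
```

Seal contact: the force is rising (about 7.5 N along the slide). A little more, then hold.

Call:
servo_tool(rows=[[0, 0, -0.05, 0, 0, 0, 0], [0, 0, 0, 0, 0, 0, 0]])

```text
clock: 9.0
position: [508.9, 59.6, 107.3]
ee_rot: [-0.22, 0.976, 0.001, -0.0]
contact_force: [-6.0, 6.4, 1.2]
gripper_width: -0.4
```

```bash
python3 go.py
```

```text
t 9.0 box pos [123.7  -0.8 107.3] F box [8.39 2.73 1.18] w -0.4
tool axes in box
 [[-0.002  1.     0.001]
 [ 1.     0.002  0.   ]
 [ 0.     0.001 -1.   ]]
```

Call:
servo_tool(rows=[[0, 0, -0.04, 0, 0, 0, 0], [0, 0, 0, 0, 0, 0, 0], [0, 0, 0, 0, 0, 0, 0]])

```text
clock: 9.3
position: [509.0, 59.4, 107.3]
ee_rot: [-0.22, 0.976, 0.001, -0.0]
contact_force: [-5.6, 7.1, 3.1]
gripper_width: 0.1
```

```bash
python3 go.py -60 0 260
```

```text
t 9.3 box pos [123.5  -0.8 107.3] F box [8.76 2.01 3.09] w 0.1
tool axes in box
 [[-0.002  1.     0.001]
 [ 1.     0.002 -0.   ]
 [-0.     0.001 -1.   ]]
shift tool cm [  0.11 -18.32 -15.29]
```

Call:
servo_tool(rows=[[0, 0, 1.0, 0, 0, 0, 0], [0, 0.1, 0, -4.5, 0, 0, 0], [0, 0, 0, -4.5, 0, 0, 0], [0, 0, 0, -4.5, 0, 0, 0], [0, 0, 0, -4.5, 0, 0, 0], [0, 0, 0, 0, 0, 0, 0], [0, 0, -4.0, 0, 0, 0, 0], [0, 0, -4.0, 0, 0, 0, 0], [0, 0, -4.0, 0, 0, 0, 0], [0, 0, -4.0, 0, 0, 0, 0], [0, 0, -3.4, 0, 0, 0, 0], [0, 0, 0, 0, 0, 0, 0]])

```text
clock: 10.5
position: [588.7, -111.5, 285.8]
ee_rot: [-0.218, 0.976, -0.001, -0.001]
contact_force: [-1.5, -0.2, -0.4]
gripper_width: -0.0
```

```bash
python3 go.py -45 0 252;  python3 - <<'E'
from bench import *
import cv2
g=get_image("scene")["image"][60:310,200:510,::-1]
cv2.imwrite("pics/s3.png",cv2.resize(g,None,fx=2.4,fy=2.4,interpolation=cv2.INTER_CUBIC))
E
```

```text
t 10.5 box pos [-6.510e+01  1.000e-01  2.858e+02] F box [ 0.48  1.44 -0.43] w -0.0
tool axes in box
 [[ 0.003  1.    -0.001]
 [ 1.    -0.003  0.001]
 [ 0.001 -0.001 -1.   ]]
shift tool cm [-0.01  2.01  3.38]
```

View pics/s3.png

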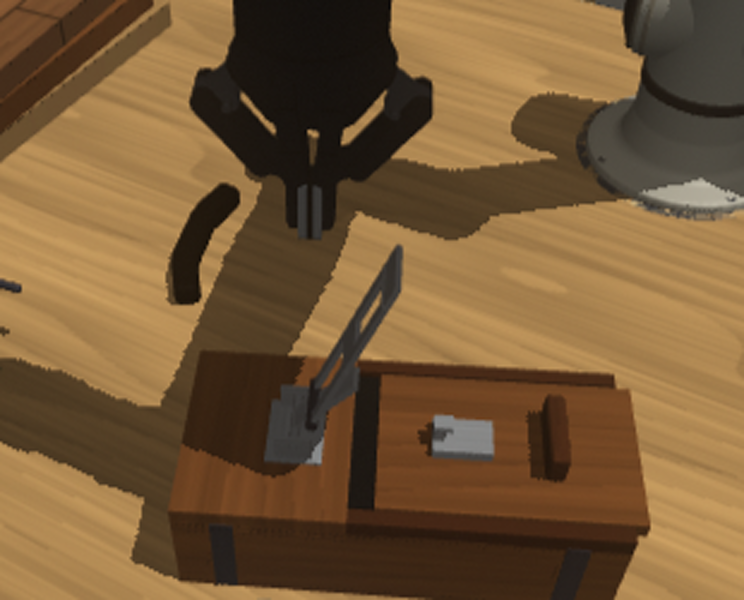

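The lid touches the black seal (column 375), the bail is still standing with its tip at (400,250), and the fingers at (310,235) are on its -x side and above it. Now I'll lower and push the tab toward +x.

Call:
servo_tool(rows=[[0, 0, 0, 1.7, 0, 0, 0], [0, 0, 0, 1.7, 0, 0, 0], [0, 0, 0.8, 0, 0, 0, 0], [0, 0, 0.8, 0, 0, 0, 0], [0, 0, 0.5, 0, 0, 0, 0], [0, 0, 0.3, 0, 0, 0, 0], [0, 0, 0.3, 0, 0, 0, 0], [0, 0, 0.2, 0, 0, 0, 0], [0, 0, 0.2, 0, 0, 0, 0], [0, 0, 0.2, 0, 0, 0, 0], [0, 0, 0.2, 0.05, 0, 0, 0], [0, 0, 0.2, 0.05, 0, 0, 0]])

```text
clock: 11.75
position: [571.6, -74.7, 252.2]
ee_rot: [-0.22, 0.976, -0.0, -0.0]
contact_force: [-0.5, 0.6, -0.3]
gripper_width: -0.3
```

```bash
python3 go.py
```

```text
t 11.75 box pos [-2.450e+01 -1.000e-01  2.522e+02] F box [ 0.72  0.18 -0.35] w -0.3
tool axes in box
 [[-0.002  1.    -0.   ]
 [ 1.     0.002  0.   ]
 [ 0.    -0.    -1.   ]]
```

Call:
servo_tool(rows=[[0, 0, 0.2, 0.1, 0, 0, 0], [0, 0, 0.2, 0.1, 0, 0, 0], [0, 0, 0.2, 0.1, 0, 0, 0], [0, 0, 0.2, 0.1, 0, 0, 0], [0, 0, 0.2, 0.1, 0, 0, 0], [0, 0, 0.2, 0.1, 0, 0, 0], [0, 0, 0.2, 0.15, 0, 0, 0], [0, 0, 0.2, 0.15, 0, 0, 0], [0, 0, 0.2, 0.15, 0, 0, 0], [0, 0, 0.2, 0.15, 0, 0, 0], [0, 0, 0.2, 0.15, 0, 0, 0], [0, 0, 0.2, 0.15, 0, 0, 0]])

```text
clock: 12.95
position: [561.3, -52.9, 237.2]
ee_rot: [-0.22, 0.976, -0.0, -0.0]
contact_force: [-0.4, -0.7, 0.2]
gripper_width: 0.2
```

```bash
python3 go.py
```

```text
t 12.95 box pos [-4.000e-01 -1.000e-01  2.372e+02] F box [-0.43  0.65  0.17] w 0.2
tool axes in box
 [[-0.002  1.     0.   ]
 [ 1.     0.002  0.   ]
 [ 0.     0.    -1.   ]]
```

Call:
servo_tool(rows=[[0, 0, 0.2, 0.15, 0, 0, 0], [0, 0, 0.2, 0.15, 0, 0, 0], [0, 0, 0.2, 0.15, 0, 0, 0], [0, 0, 0.2, 0.15, 0, 0, 0], [0, 0, 0.2, 0.15, 0, 0, 0], [0, 0, 0.2, 0.1, 0, 0, 0], [0, 0, 0.2, 0.1, 0, 0, 0], [0, 0, 0.2, 0.1, 0, 0, 0], [0, 0, 0.2, 0.1, 0, 0, 0], [0, 0, 0, 0, 0, 0, 0], [0, 0, 0, 0, 0, 0, 0], [0, 0, 0, 0, 0, 0, 0]])

```text
clock: 14.15
position: [553.7, -36.8, 225.9]
ee_rot: [-0.22, 0.976, -0.0, 0.0]
contact_force: [-0.3, -0.4, -0.1]
gripper_width: 0.3
```

```bash
python3 go.py;  python3 - <<'E'
from bench import *
import cv2
g=get_image("scene")["image"][60:310,200:510,::-1]
cv2.imwrite("pics/s4.png",cv2.resize(g,None,fx=2.4,fy=2.4,interpolation=cv2.INTER_CUBIC))
E
```

```text
t 14.15 box pos [ 1.740e+01 -1.000e-01  2.259e+02] F box [-0.22  0.45 -0.14] w 0.3
tool axes in box
 [[-0.002  1.    -0.   ]
 [ 1.     0.002 -0.   ]
 [-0.    -0.    -1.   ]]
```

View pics/s4.png

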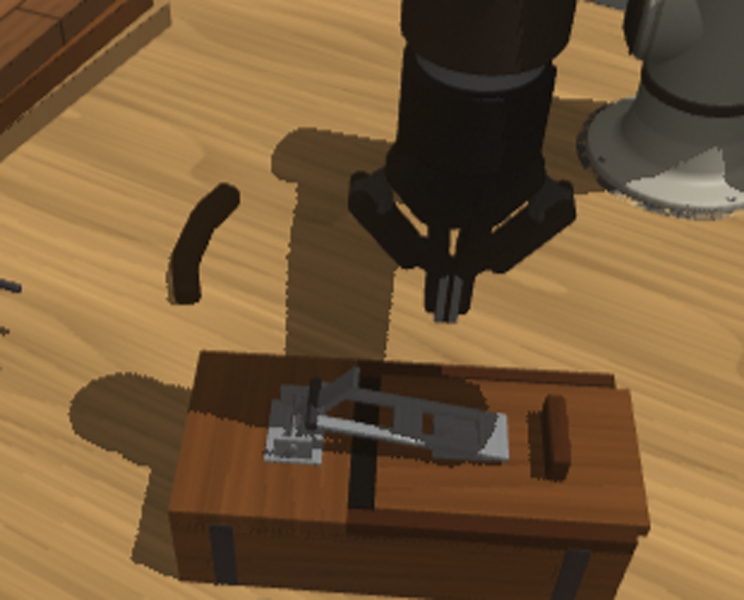

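The bail has fallen over the lid, with its tip at about (508,435). I'll check that the keeper stands in the window, using a brightened zoom with predicted points drawn in.

```bash
python3 - <<'E'
from bench import *
from h import *
import cv2
B=[561.04,-52.59,2.0123]
g=get_image("scene")["image"][200:265,300:425,::-1]
g=np.clip(255*(g/255.)**0.5,0,255).astype(np.uint8)
g=cv2.resize(g,None,fx=6.2,fy=6.2,interpolation=cv2.INTER_CUBIC)
for p,c in (((57,-11,101),(0,0,255)),((57,11,101),(0,0,255)),((74,-20,98),(0,255,0)),((74,20,98),(0,255,0)),((27.7,0,111.5),(255,0,0)),((-35,0,151),(255,255,0))):
    q=(proj('s',b2w(B,p))-[300,200]+.5)*6.2; print(p,q.round()); cv2.circle(g,tuple(int(a) for a in q),3,c,-1)
cv2.imwrite("pics/s5.png",g)
E
```

```text
(57, -11, 101) [646. 290.]
(57, 11, 101) [644. 227.]
(74, -20, 98) [711. 328.]
(74, 20, 98) [704. 213.]
(27.7, 0, 111.5) [539. 227.]
(-35, 0, 151) [310. 113.]
```

View pics/s5.png

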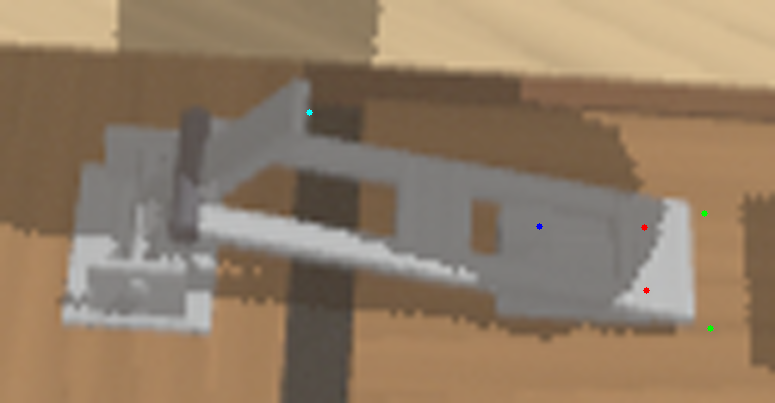

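```bash
python3 - <<'E'
from h import *
B=[561.04,-52.59,2.0123]
px=lambda u,v:np.array([300+u/6.2-.5,200+v/6.2-.5])
for nm,a,b,w,g in (('tip',(688,200),(693,312),20,(72,98)),('lever',(307,80),(303,135),9,(-35,151))):
    r=least_squares(lambda q:np.r_[proj('s',b2w(B,(q[0],w,q[1])))-px(*a),proj('s',b2w(B,(q[0],-w,q[1])))-px(*b)],g); print(nm,r.x.round(1),r.fun.round(1))
E
python3 go.py -8 0 156
```

```text
tip [ 68.7 103.7] [-0.1 -0.3  0.1  0.3]
lever [-36.3 153. ] [-0.   0.3  0.  -0.3]
t 14.25 box pos [ 1.740e+01 -1.000e-01  2.259e+02] F box [-0.21  0.96  0.11] w -0.4
tool axes in box
 [[-0.002  1.    -0.   ]
 [ 1.     0.002 -0.   ]
 [-0.    -0.    -1.   ]]
shift tool cm [ 0.01 -2.54  6.99]
```

Call:
servo_tool(rows=[[0, 0, -1.2, 0, 0, 0, 0], [0, 0, -1.2, 0, 0, 0, 0], [0, 0, 0, 2.0, 0, 0, 0], [0, 0, 0, 2.0, 0, 0, 0], [0, 0, 0, 2.0, 0, 0, 0], [0, 0, 0, 1.4, 0, 0, 0], [0, 0, 0, 0, 0, 0, 0], [0, 0, 0, 0, 0, 0, 0]])

```text
clock: 15.05
position: [564.5, -59.2, 152.0]
ee_rot: [-0.22, 0.976, -0.0, 0.0]
contact_force: [0.2, 0.5, 0.7]
gripper_width: 0.1
```

```bash
python3 go.py;  python3 - <<'E'
from bench import *
import cv2,numpy as np
t=get_image("top")["image"][190:310,200:350,::-1]
s=get_image("scene")["image"][170:290,290:440,::-1]
f=lambda g:cv2.resize(np.clip(255*(g/255.)**0.5,0,255).astype(np.uint8),None,fx=4,fy=4,interpolation=cv2.INTER_CUBIC)
g=np.hstack([f(t)[:,:400],f(s)[:,:400]]) if 0 else np.hstack([f(t[:,:100]),f(s[:,:100])])
cv2.imwrite("pics/s6.png",g)
E
```

```text
t 15.05 box pos [ -7.5  -0.3 152. ] F box [ 0.41 -0.4   0.75] w 0.1
tool axes in box
 [[-0.001  1.    -0.   ]
 [ 1.     0.001  0.   ]
 [ 0.    -0.    -1.   ]]
```

View pics/s6.png

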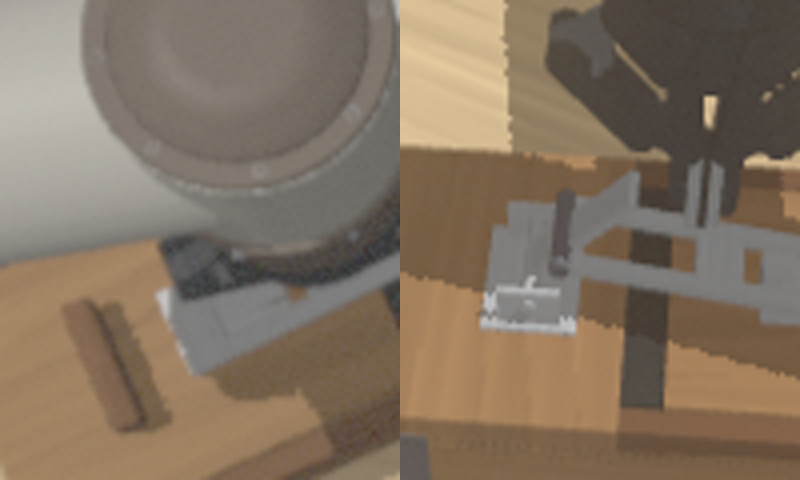

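The top view (left half) shows the bail tip corners at (160,292) and (192,372). The scene view (right half) shows the fingers at (705,195), on the +x side of the lever end at (635,185).

```bash
python3 - <<'E'
from h import *
B=[561.04,-52.59,2.0123];c,s=np.cos(B[2]),np.sin(B[2])
px=lambda u,v:np.array([300+u/6.2-.5,200+v/6.2-.5]); tp=lambda u,v:np.array([200+u/4,190+v/4])
for a,b in (((688,200),(192,372)),((693,312),(160,292))):
    p,e=tri(px(*a),tp(*b)); d=p[:2]-B[:2]; print(np.round([c*d[0]+s*d[1],-s*d[0]+c*d[1],p[2]],1),e)
E
```

```text
[ 69.7  18.3 105. ] 0.7085815242353419
[ 69.1 -19.7 104. ] 0.3546220058753988
```

```bash
cat > wp.py <<'E'
import numpy as np
def tcp(f):
    f=np.radians(f); P=np.array([-75,104.]); e=np.array([np.cos(f),np.sin(f)]); n=np.array([np.sin(f),-np.cos(f)])
    if f<np.pi/2: q=np.array([(P+62*e+2.5*n)[0],104+56*np.sin(f)])
    else: q=P+56*e+2.5*n
    return q+[11.5,11]
if __name__=='__main__':
    for f in list(range(50,180,10))+[170,175,180]: print(f,tcp(f).round(1))
E
python3 wp.py
```

```text
50 [-21.7 157.9]
60 [-30.3 163.5]
70 [-39.9 167.6]
80 [-50.3 170.1]
90 [-61. 171.]
100 [-70.8 170.6]
110 [-80.3 168.5]
120 [-89.3 164.7]
130 [-97.6 159.5]
140 [-104.8  152.9]
150 [-110.7  145.2]
160 [-115.3  136.5]
170 [-118.2  127.2]
170 [-118.2  127.2]
175 [-119.1  122.4]
180 [-119.5  117.5]
```

Call:
servo_tool(rows=[[0, 0, -0.6, -0.2, 0, 0, 0], [0, 0, -0.6, -0.2, 0, 0, 0], [0, 0, -0.25, -0.2, 0, 0, 0], [0, 0, -0.25, -0.2, 0, 0, 0], [0, 0, -0.25, -0.2, 0, 0, 0], [0, 0, -0.25, -0.15, 0, 0, 0], [0, 0, -0.25, -0.1, 0, 0, 0], [0, 0, -0.25, -0.1, 0, 0, 0], [0, 0, -0.25, -0.1, 0, 0, 0], [0, 0, -0.25, -0.1, 0, 0, 0]])

```text
clock: 16.15
position: [577.7, -87.6, 167.3]
ee_rot: [-0.22, 0.976, -0.0, -0.0]
contact_force: [0.2, -0.1, -0.1]
gripper_width: 0.2
```

```bash
python3 go.py -61 0 171
```

```text
t 16.15 box pos [-3.880e+01 -1.000e-01  1.673e+02] F box [-0.19 -0.1  -0.12] w 0.2
tool axes in box
 [[-0.002  1.     0.   ]
 [ 1.     0.002  0.   ]
 [ 0.     0.    -1.   ]]
shift tool cm [ 0.02 -2.22 -0.37]
```

No force is showing, so the fingertip probably rose above the lever end. I'll back out, go lower and push again.

Call:
servo_tool(rows=[[0, 0, 1.2, 0, 0, 0, 0], [0, 0, 1.2, 0, 0, 0, 0], [0, 0, 1.0, 0, 0, 0, 0], [0, 0, 0, 1.1, 0, 0, 0], [0, 0, 0, 1.1, 0, 0, 0], [0, 0, -0.5, 0, 0, 0, 0], [0, 0, -0.4, 0, 0, 0, 0], [0, 0, -0.3, 0, 0, 0, 0], [0, 0, -0.2, 0, 0, 0, 0], [0, 0, -0.2, 0, 0, 0, 0], [0, 0, -0.2, 0, 0, 0, 0]])

```text
clock: 17.25
position: [570.3, -71.5, 146.3]
ee_rot: [-0.22, 0.976, 0.001, -0.0]
contact_force: [-6.7, 11.9, 10.7]
gripper_width: 0.1
```

```bash
python3 go.py
```

```text
t 17.25 box pos [-21.   -0.3 146.3] F box [13.63  0.99 10.72] w 0.1
tool axes in box
 [[-0.002  1.     0.003]
 [ 1.     0.002 -0.   ]
 [-0.     0.003 -1.   ]]
```

Call:
servo_tool(rows=[[0, 0, -0.2, 0, 0, 0, 0], [0, 0, -0.2, 0, 0, 0, 0]])

```text
clock: 17.45
position: [572.3, -74.4, 147.5]
ee_rot: [-0.22, 0.975, 0.001, 0.001]
contact_force: [-5.4, 9.3, 9.3]
gripper_width: -0.2
```

Call:
servo_tool(rows=[[0, 0, -0.2, 0, 0, 0, 0], [0, 0, -0.2, 0, 0, 0, 0]])

```text
clock: 17.65
position: [574.6, -78.7, 147.1]
ee_rot: [-0.22, 0.975, 0.001, 0.001]
contact_force: [-3.6, 7.5, 5.8]
gripper_width: -0.0
```

```bash
python3 go.py
```

```text
t 17.65 box pos [-29.4  -1.1 147.1] F box [8.29 0.08 5.78] w -0.0
tool axes in box
 [[-0.003  1.     0.001]
 [ 1.     0.003 -0.003]
 [-0.003  0.001 -1.   ]]
```

Contact with the lever: the force has +x and upward parts, which is friction as the end rides up the finger. It is falling as the lever turns. I'll continue, moving up with the lever end.

Call:
servo_tool(rows=[[0, 0.05, -0.2, -0.12, 0, 0, 0], [0, 0.05, -0.2, -0.12, 0, 0, 0], [0, 0, -0.2, -0.1, 0, 0, 0], [0, 0, -0.2, -0.1, 0, 0, 0]])

```text
clock: 18.05
position: [578.1, -86.8, 151.2]
ee_rot: [-0.22, 0.975, 0.0, 0.002]
contact_force: [-1.2, 5.0, 3.7]
gripper_width: -0.4
```

```bash
python3 go.py
```

```text
t 18.05 box pos [-38.2  -0.8 151.2] F box [ 5.01 -1.06  3.72] w -0.4
tool axes in box
 [[-0.003  1.    -0.   ]
 [ 1.     0.003 -0.004]
 [-0.004 -0.    -1.   ]]
```

Call:
servo_tool(rows=[[0, 0, -0.2, -0.1, 0, 0, 0], [0, 0, -0.2, -0.1, 0, 0, 0], [0, 0, -0.2, -0.1, 0, 0, 0], [0, 0, -0.2, -0.1, 0, 0, 0]])

```text
clock: 18.45
position: [580.3, -95.1, 153.6]
ee_rot: [-0.22, 0.976, 0.0, 0.0]
contact_force: [1.0, 4.4, 0.2]
gripper_width: -0.1
```

```bash
python3 go.py
```

```text
t 18.45 box pos [-46.6   0.7 153.6] F box [ 3.57 -2.84  0.19] w -0.1
tool axes in box
 [[-0.002  1.     0.   ]
 [ 1.     0.002 -0.   ]
 [-0.     0.    -1.   ]]
```

Call:
servo_tool(rows=[[0, 0, -0.2, -0.16, 0, 0, 0], [0, 0, -0.2, -0.16, 0, 0, 0], [0, 0, -0.2, -0.16, 0, 0, 0], [0, 0, -0.2, -0.16, 0, 0, 0]])

```text
clock: 18.85
position: [582.7, -102.7, 159.5]
ee_rot: [-0.22, 0.976, 0.0, -0.001]
contact_force: [-1.5, 1.6, -1.3]
gripper_width: -0.8
```

```bash
python3 go.py
```

```text
t 18.85 box pos [-54.5   1.8 159.5] F box [ 2.13  0.7  -1.3 ] w -0.8
tool axes in box
 [[-0.001  1.     0.001]
 [ 1.     0.001  0.003]
 [ 0.003  0.001 -1.   ]]
```

Call:
servo_tool(rows=[[0, 0, -0.2, -0.16, 0, 0, 0], [0, 0, -0.2, -0.16, 0, 0, 0], [0, 0, -0.2, -0.16, 0, 0, 0]])

```text
clock: 19.15
position: [586.1, -107.9, 165.0]
ee_rot: [-0.22, 0.976, 0.0, -0.0]
contact_force: [-0.4, 2.1, -1.3]
gripper_width: -0.1
```

```bash
python3 go.py
```

```text
t 19.15 box pos [-60.7   1.  165. ] F box [ 2.05 -0.48 -1.3 ] w -0.1
tool axes in box
 [[-0.002  1.     0.   ]
 [ 1.     0.002  0.   ]
 [ 0.     0.    -1.   ]]
```

Call:
servo_tool(rows=[[0, 0, -0.2, 0, 0, 0, 0], [0, 0, -0.2, 0, 0, 0, 0], [0, 0, -0.2, 0, 0, 0, 0]])

```text
clock: 19.45
position: [588.9, -113.3, 165.2]
ee_rot: [-0.22, 0.976, -0.0, 0.0]
contact_force: [-2.2, 1.7, -0.3]
gripper_width: 0.1
```

```bash
python3 go.py
```

```text
t 19.45 box pos [-66.8   0.8 165.2] F box [ 2.49  1.21 -0.34] w 0.1
tool axes in box
 [[-0.002  1.    -0.   ]
 [ 1.     0.002 -0.   ]
 [-0.    -0.    -1.   ]]
```

Call:
servo_tool(rows=[[0, 0, -0.2, 0.0, 0, 0, 0], [0, 0, -0.2, 0.03, 0, 0, 0], [0, 0, -0.2, 0.05, 0, 0, 0], [0, 0, -0.2, 0.05, 0, 0, 0], [0, 0, -0.2, 0.06, 0, 0, 0], [0, 0, -0.15, 0.05, 0, 0, 0]])

```text
clock: 20.05
position: [594.0, -123.9, 162.9]
ee_rot: [-0.22, 0.976, -0.0, 0.0]
contact_force: [-1.0, 1.1, 1.8]
gripper_width: 0.2
```

```bash
python3 go.py -86.3 0 159.6
```

```text
t 20.05 box pos [-78.6   0.6 162.9] F box [1.41 0.46 1.83] w 0.2
tool axes in box
 [[-0.002  1.    -0.001]
 [ 1.     0.002 -0.001]
 [-0.001 -0.001 -1.   ]]
shift tool cm [-0.06 -0.77  0.33]
```

Call:
servo_tool(rows=[[0, 0, -0.2, 0.08, 0, 0, 0], [0, 0, -0.2, 0.08, 0, 0, 0], [0, 0, -0.2, 0.1, 0, 0, 0]])

```text
clock: 20.35
position: [596.8, -129.0, 160.5]
ee_rot: [-0.22, 0.975, -0.0, 0.001]
contact_force: [-3.1, 2.3, 5.1]
gripper_width: -0.0
```

```bash
python3 go.py -86.3 0 159.6
```

```text
t 20.35 box pos [-84.4   0.3 160.5] F box [3.45 1.82 5.07] w -0.0
tool axes in box
 [[-0.002  1.    -0.001]
 [ 1.     0.002 -0.001]
 [-0.001 -0.001 -1.   ]]
shift tool cm [-0.03 -0.19  0.09]
```

Call:
servo_tool(rows=[[0, 0, -0.22, 0.06, 0, 0, 0], [0, 0, -0.22, 0.06, 0, 0, 0], [0, 0, -0.22, 0.07, 0, 0, 0], [0, 0, -0.22, 0.07, 0, 0, 0], [0, 0, -0.22, 0.07, 0, 0, 0]])

```text
clock: 20.85
position: [600.8, -138.0, 155.8]
ee_rot: [-0.22, 0.976, 0.001, -0.0]
contact_force: [-0.9, 7.5, 2.2]
gripper_width: -0.5
```

```bash
python3 go.py -104 0 152.3
```

```text
t 20.85 box pos [-94.2   0.5 155.8] F box [ 7.13 -2.35  2.18] w -0.5
tool axes in box
 [[-0.002  1.     0.002]
 [ 1.     0.002 -0.   ]
 [-0.     0.002 -1.   ]]
shift tool cm [-0.05 -0.98  0.35]
```

Call:
servo_tool(rows=[[0, 0, -0.2, 0.12, 0, 0, 0], [0, 0, -0.2, 0.12, 0, 0, 0]])

```text
clock: 21.05
position: [602.4, -141.3, 153.3]
ee_rot: [-0.22, 0.976, 0.001, -0.0]
contact_force: [-2.3, 7.4, 3.6]
gripper_width: 0.3
```

```bash
python3 go.py -104 0 152.3
```

```text
t 21.05 box pos [-97.9   0.5 153.3] F box [ 7.63 -1.07  3.59] w 0.3
tool axes in box
 [[-0.002  1.     0.002]
 [ 1.     0.002  0.   ]
 [ 0.     0.002 -1.   ]]
shift tool cm [-0.05 -0.61  0.1 ]
```

Call:
servo_tool(rows=[[0, 0, -0.2, 0.15, 0, 0, 0], [0, 0, -0.2, 0.15, 0, 0, 0], [0, 0, -0.18, 0.15, 0, 0, 0]])

```text
clock: 21.35
position: [604.6, -146.2, 148.8]
ee_rot: [-0.22, 0.976, 0.001, -0.001]
contact_force: [-3.0, 8.1, 4.3]
gripper_width: -0.1
```

```bash
python3 go.py -109 0 144.2
```

```text
t 21.35 box pos [-103.2    0.6  148.8] F box [ 8.64 -0.72  4.27] w -0.1
tool axes in box
 [[-0.002  1.     0.003]
 [ 1.     0.002  0.001]
 [ 0.001  0.003 -1.   ]]
shift tool cm [-0.06 -0.58  0.46]
```

Call:
servo_tool(rows=[[0, 0, -0.18, 0.15, 0, 0, 0], [0, 0, -0.18, 0.15, 0, 0, 0]])

```text
clock: 21.55
position: [606.0, -149.1, 145.5]
ee_rot: [-0.22, 0.976, 0.002, -0.001]
contact_force: [-2.3, 9.5, 1.9]
gripper_width: 0.1
```

```bash
python3 go.py -109 0 144.2
```

```text
t 21.55 box pos [-106.4    0.6  145.5] F box [ 9.54 -1.94  1.87] w 0.1
tool axes in box
 [[-0.002  1.     0.004]
 [ 1.     0.002  0.001]
 [ 0.001  0.004 -1.   ]]
shift tool cm [-0.06 -0.26  0.13]
```

Call:
servo_tool(rows=[[0, 0, -0.11, 0.2, 0, 0, 0], [0, 0, -0.11, 0.2, 0, 0, 0]])

```text
clock: 21.75
position: [607.1, -151.5, 141.9]
ee_rot: [-0.22, 0.976, 0.001, -0.001]
contact_force: [-2.2, 7.9, 4.0]
gripper_width: 0.2
```

```bash
python3 go.py
```

```text
t 21.75 box pos [-109.1    0.6  141.9] F box [ 8.09 -1.4   3.99] w 0.2
tool axes in box
 [[-0.002  1.     0.003]
 [ 1.     0.002  0.001]
 [ 0.001  0.003 -1.   ]]
```

Call:
servo_tool(rows=[[0, 0, -0.1, 0.2, 0, 0, 0], [0, 0, -0.09, 0.2, 0, 0, 0]])

```text
clock: 21.95
position: [608.1, -153.5, 138.1]
ee_rot: [-0.22, 0.976, 0.001, -0.0]
contact_force: [-1.9, 6.6, 4.9]
gripper_width: -0.3
```

```bash
python3 go.py
```

```text
t 21.95 box pos [-111.3    0.5  138.1] F box [ 6.75 -1.06  4.95] w -0.3
tool axes in box
 [[-0.002  1.     0.002]
 [ 1.     0.002  0.   ]
 [ 0.     0.002 -1.   ]]
```

Call:
servo_tool(rows=[[0, 0, -0.08, 0.2, 0, 0, 0], [0, 0, -0.07, 0.2, 0, 0, 0]])

```text
clock: 22.15
position: [608.9, -155.2, 134.3]
ee_rot: [-0.22, 0.976, 0.001, -0.0]
contact_force: [-1.6, 5.8, 4.1]
gripper_width: 0.1
```

```bash
python3 go.py
```

```text
t 22.15 box pos [-113.2    0.5  134.3] F box [ 5.92 -1.02  4.14] w 0.1
tool axes in box
 [[-0.002  1.     0.001]
 [ 1.     0.002  0.   ]
 [ 0.     0.001 -1.   ]]
```

Call:
servo_tool(rows=[[0, 0, -0.06, 0.2, 0, 0, 0], [0, 0, -0.05, 0.2, 0, 0, 0]])

```text
clock: 22.35
position: [609.6, -156.5, 130.3]
ee_rot: [-0.22, 0.976, 0.0, -0.0]
contact_force: [-1.5, 4.7, 3.5]
gripper_width: 0.1
```

```bash
python3 go.py
```

```text
t 22.35 box pos [-114.7    0.5  130.3] F box [ 4.86 -0.59  3.5 ] w 0.1
tool axes in box
 [[-0.002  1.     0.001]
 [ 1.     0.002  0.   ]
 [ 0.     0.001 -1.   ]]
```

Call:
servo_tool(rows=[[0, 0, -0.04, 0.2, 0, 0, 0], [0, 0, -0.03, 0.2, 0, 0, 0]])

```text
clock: 22.55
position: [610.1, -157.7, 126.4]
ee_rot: [-0.22, 0.976, -0.0, 0.0]
contact_force: [-0.8, 2.9, 2.7]
gripper_width: 0.5
```

```bash
python3 go.py
```

```text
t 22.55 box pos [-115.9    0.6  126.4] F box [ 2.96 -0.49  2.72] w 0.5
tool axes in box
 [[-0.002  1.    -0.   ]
 [ 1.     0.002 -0.   ]
 [-0.    -0.    -1.   ]]
```

Call:
servo_tool(rows=[[0, 0, -0.02, 0.15, 0, 0, 0], [0, 0, -0.02, 0.15, 0, 0, 0], [0, 0, 0, 0.15, 0, 0, 0], [0, 0, 0, 0.1, 0, 0, 0]])

```text
clock: 22.95
position: [610.4, -158.5, 121.1]
ee_rot: [-0.22, 0.976, -0.0, 0.0]
contact_force: [-0.2, 0.7, 1.2]
gripper_width: -0.1
```

```bash
python3 go.py
```

```text
t 22.95 box pos [-116.8    0.6  121.1] F box [ 0.71 -0.11  1.18] w -0.1
tool axes in box
 [[-0.002  1.    -0.001]
 [ 1.     0.002 -0.   ]
 [-0.    -0.001 -1.   ]]
```

Call:
servo_tool(rows=[[0, 0, 0, 0.1, 0, 0, 0], [0, 0, 0, 0.1, 0, 0, 0], [0, 0, 0, 0, 0, 0, 0]])

```text
clock: 23.25
position: [610.2, -158.4, 119.1]
ee_rot: [-0.22, 0.976, -0.0, 0.0]
contact_force: [0.2, -0.4, 1.0]
gripper_width: -0.2
```

```bash
python3 go.py
```

```text
t 23.25 box pos [-116.6    0.8  119.1] F box [-0.41 -0.03  1.04] w -0.2
tool axes in box
 [[-0.002  1.    -0.   ]
 [ 1.     0.002 -0.   ]
 [-0.    -0.    -1.   ]]
```

Call:
servo_tool(rows=[[0, 0, 0, 0.07, 0, 0, 0], [0, 0, 0, 0.07, 0, 0, 0]])

```text
clock: 23.45
position: [610.1, -158.2, 117.8]
ee_rot: [-0.22, 0.976, -0.0, -0.0]
contact_force: [1.6, -1.1, 1.5]
gripper_width: -0.0
```

Call:
servo_tool(rows=[[0, 0, 0, 0.07, 0, 0, 0], [0, 0, 0, 0, 0, 0, 0]])

```text
clock: 23.65
position: [610.1, -158.1, 117.6]
ee_rot: [-0.22, 0.976, -0.0, -0.0]
contact_force: [-0.6, -0.0, 4.9]
gripper_width: 0.2
```

Call:
servo_tool(rows=[[0, 0, 0, 0.07, 0, 0, 0], [0, 0, 0, 0, 0, 0, 0]])

```text
clock: 23.85
position: [610.1, -158.1, 117.6]
ee_rot: [-0.22, 0.975, -0.0, 0.0]
contact_force: [-1.5, -0.5, 7.3]
gripper_width: -0.1
```

The lever is on its firm stop at TCP z = 117.6 (117.5 expected). One small extra press, then I'll retreat and look.

Call:
servo_tool(rows=[[0, 0, 0, 0.1, 0, 0, 0], [0, 0, 0, 0, 0, 0, 0], [0, 0, 0, 0, 0, 0, 0]])

```text
clock: 24.15
position: [610.1, -158.2, 117.5]
ee_rot: [-0.22, 0.975, -0.0, 0.0]
contact_force: [-3.2, 0.9, 10.2]
gripper_width: 0.1
```

Call:
servo_tool(rows=[[0, 0, 0, -1, 0, 0, 0], [0, 0, 0, -3, 0, 0, 0], [0, 0, 0, -4, 0, 0, 0], [0, 0, 0, -4, 0, 0, 0], [0, 3.5, -2, -2, 0, 0, 0], [0, 3.5, -3, 0, 0, 0, 0], [0, 3.5, -3, 0, 0, 0, 0], [0, 3.5, -3, 0, 0, 0, 0], [0, 0, 0, 0, 0, 0, 0], [0, 0, 0, 0, 0, 0, 0]])

```text
clock: 25.15
position: [530.0, -318.1, 254.8]
ee_rot: [-0.219, 0.976, 0.001, -0.0]
contact_force: [0.0, 0.4, 0.1]
gripper_width: 0.2
```

```bash
python3 go.py;  python3 - <<'E'
from bench import *
import cv2,numpy as np
t=get_image("top")["image"][180:330,180:390,::-1]
s=get_image("scene")["image"][190:340,250:460,::-1]
f=lambda g:cv2.resize(np.clip(255*(g/255.)**0.6,0,255).astype(np.uint8),None,fx=2.66,fy=2.66,interpolation=cv2.INTER_CUBIC)
g=np.vstack([f(s)[:299],f(t)[:299]]); 
# side by side bigger: scene crop x3.8 on top only latch zone
s2=cv2.resize(s[:,20:],None,fx=2.1,fy=2.1,interpolation=cv2.INTER_CUBIC)
cv2.imwrite("pics/s7.png",g); print(g.shape)
E
```

```text
t 25.15 box pos [-226.7  141.5  254.8] F box [ 0.41 -0.2   0.1 ] w 0.2
tool axes in box
 [[ 0.001  1.     0.001]
 [ 1.    -0.001  0.   ]
 [ 0.     0.001 -1.   ]]
(598, 559, 3)
```

View pics/s7.png

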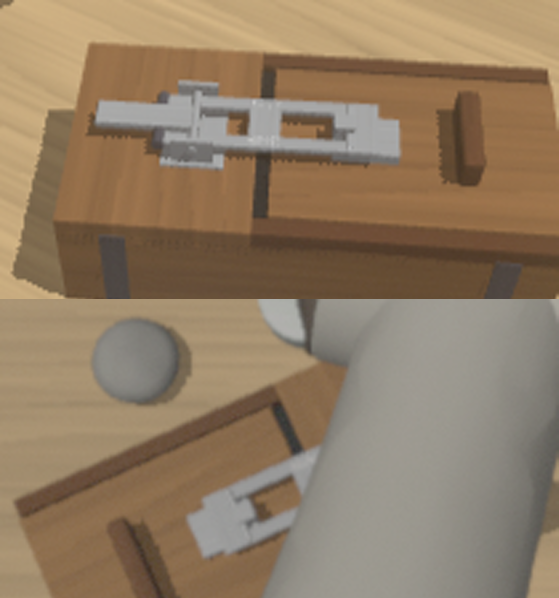

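The lever lies flat to -x (95–190,110), the bail is hooked on the keeper at (345,125), and only a thin seal strip shows at (262,145). One numeric check of the lid position from the push bar and the edge, then hand in.

```bash
python3 - <<'E'
from h import *
B=[561.04,-52.59,2.0123]
S=lambda u,v:np.array([260+u/3.2,150+v/3.2])  # first crop, lid 116.37: bar near top corners
N=lambda u,v:np.array([250+u/2.66,190+v/2.66])
solve=lambda px,y,z:least_squares(lambda q:proj('s',b2w(B,(q[0],y,z)))-px,[100]).x[0]
print('lid from bar (near-bottom right edge, then minus initial offset)', solve(N(484,160),-30,114)-solve(S(658,333),-30,114)+116.37)
print('bail tip x', solve(N(399,120),20,104), solve(N(400,162),-20,104),'lever end x',solve(N(96,113),0,106.5), 'lid edge', solve(N(268,160),0,90))
E
python3 -c "
from bench import *
print(job_done())"
```

```text
lid from bar (near-bottom right edge, then minus initial offset) 63.57922265676393
bail tip x 51.65726727688459 51.06076938279768 lever end x -140.18827541755005 lid edge -29.61877186420836
the job is handed in; nothing more can be done
None
```

The seasoning box looks shut and latched, and the job is handed in at about 25 s; the hand-in returned no verdict.

**What I did**
- **Lid:** I slid it home on the push bar until I felt the seal, at about 8.8 N of push (6.5 N is snug, 15 N is the limit). I read the force only at the end of each short move.
- **Bail:** I tipped it over with closed fingers and it fell, with the keeper standing in its window.
- **Lever:** On the first try the fingertip passed over the lever's end without moving it, so I came back lower. That second contact was briefly jammed by friction, about 17 N, under the 30 N limit. I then carried the lever over and down to its firm stop. The tool stopped at a height of 117.5 mm, as predicted, and I pressed it with about 10 N before backing away.

**Last checks**
- The tool was clear of everything, with force near zero.
- The lever lies flat, and the bail is hooked against the keeper.
- The lid measures x ≈ 63.6 mm from the push bar in the images (64 mm is tight).
- I never aimed at or touched the tin, the stone or the handle blank, but I did not measure them at the end.

**What disagreed**
- The bail's tip read x ≈ 51 mm by a single-view measurement, while the nominal geometry gives about 40 mm. I handed in without resolving it; the lever stop, the lid position and the picture all show it hooked.
- The lever's end read -140 mm against -137 mm, which is about what I'd expect from calibration and pixel error.

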